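# Unbolt and open the specimen locker with a hook rod

## Robot

A 6-joint arm with a two-finger parallel gripper is mounted at the origin on the work surface; the furniture and walls round the work are solid. World frame = base frame: x ahead of the robot, y to its left, z up, the work surface at z = 0. Lengths are in m, angles in rad, forces in N, time in s.
With the tool pointing down it reaches from about 0.325 to 0.9 m from the base axis. Payload 6.1 kg.
Tool frame: the origin (TCP) lies midway between the tips of the shut fingers; the grasp point (between the pads) lies 19 mm behind it; x points along the fingers, y is the direction in which the jaws open and shut, and the axes are right-handed (so a half turn about x gives the same grasp; the last joint's range is limited). The gripper opens to 85 mm and grips with 20 to 120 N. Pads are 22 mm wide; open, the fingers measure 114 mm over their backs; the gripper's body (76 mm by 85 mm) begins 54 mm behind the grasp point. The pads swing forward as they close: fully open they stand 13 mm farther back than shut.
Start: joints at [-1.243, 0.22, 1.526, -0, 1.395, -0.126], TCP at [0.274, -0.562, 0.231] pointing down, gripper open.
Joint ranges: [-2.98, 2.98], [-0.91, 2.08], [0.09, 2.57], [-1.24, 4.39], [0.2, 2.65], [-2.68, 2.68]. Speed limits (rad/s): [2.57, 2.57, 3.01, 3.14, 3.14, 3.14].

## Interface

Orientations are given as [roll, pitch, yaw] about the fixed x, y, z axes, in that order (R = Rz(yaw) Ry(pitch) Rx(roll)).
In Python, from plant import movep, move_l, set_joints, gripper_to, hold, inverse_kinematics, observe, get_image, get_calibration, Unreachable, job_done gives the robot as it stands. Calls block until the motion is done:
- movep(position, orientation): joint-space move of the TCP to a pose.
- move_l(position, feed=0.15, rotation=None, max_force=None): straight line of the TCP; rotation=None keeps the orientation; feed is the mean speed in m/s. With max_force (N) it stops when the force on the tool has changed by that much, and returns True; else False.
- set_joints(angles): joint-space move.
- gripper_to(opening, f_grip=None): finger opening in m; f_grip is the grip in N (None keeps the last); returns when the fingers have stopped.
- hold(seconds).
- inverse_kinematics(position, orientation): joint angles nearest the present ones, or None.
- observe(): the state.
- get_image(name): name is "side" or "top"; returns (picture, depth): 480x640x3 uint8, red, green, blue; 480x640 float32, m along the optical axis (not along the pixel's ray), 0 where there is no reading.
- get_calibration(name): a dict with "intrinsics" (3x3 intrinsics, pixels), "world_from_camera" (4x4, takes a point from camera to world coordinates). Camera axes: x right, y down, z forward; pixel columns grow to the right and rows downward; lengths in m; the calibration is good to about 2 mm. A picture is of the moment at which its call begins. get_calibration takes no time and is no camera call.
A pose or a line that the arm cannot do raises Unreachable and nothing moves.
- job_done(): hands the job in, once; it reports no verdict.
The state is a dict: "time_s": time; "q": joint angles; "joint_velocities": joint speeds; "joint_torque": joint torques, N m; "eef_pos": TCP position; "tcp_rot": TCP orientation; "ft_force": force on the tool from outside, world axes, zero at the start; "torque": the same for the moment, N m; "opening": finger opening in m.
Only numpy, scipy, OpenCV 4.12 (cv2) and the standard library are available. Lean on these libraries where they do the work, as an engineer would, in place of code of your own. Each camera call takes 0.05 s, during which the arm holds its last target.

## Task

Open the specimen locker without touching it with the fingers: take the hook rod from its rest, reach under the wire guard with it to pull the bolt fully back by the red tab, then use the rod to push the shutter fully open by the blue lug. Finally lay the rod back in both notches of its rest, pointing the way it did, leaving the locker unbolted and open, the cup inside it standing, and the other things on the table where they are.

Things in the scene. Friction and masses are not known exactly. Their poses are not given: they have to be found in the camera images.
- locker: White specimen locker, fixed, 180 (x) x 290 (y) x 80 mm high; origin at table height, x points away from its front, y to its left, z up; 'locker' points below are in this frame, mm. On its deck (z = 80): bolt on the right, clear shutter in the middle, free deck on the left; runners and bolt rails rise to z = 91, a black end stop at the far left to z = 93
- guard_front (a point): Middle of the front edge of the steel wire guard (6 mm bars) that roofs the bolt: locker (-45, -87, 185). The roof spans locker x = -48 to 87, y = -135 to -39, underside z = 182; open to the front and left, closed on the right at y = -132, one rear left post at (84, -42)
- bolt_tab (a point): Centre of the top edge (z = 117) of the bolt's upright red tab; tab 6 (x) x 36 (y) x 24 mm high, standing on the steel bolt bar (10 wide, top at z = 95) at locker (20, -80) when the bolt is shut. The bar's nose reaches 58 mm behind the tab
- bolt (a joint): How far the bolt is drawn toward the locker's front (-x), m: 0 shut, 0.04 fully back (stop). Friction about 1.5 N, stays where it is left. Starts at 0 to 0.01. Until it is drawn about 0.025 it holds the shutter's staple and the shutter cannot open
- shutter_lug (a point): Centre of the top edge (z = 115) of the blue upright lug on the shutter; lug 40 (x) x 6 (y) x 28 mm high, at locker (20, -10) when shut; shutter top z = 87, its trim z = 90. A steel staple, top z = 105, juts from the shutter's right edge over the bolt at locker x = 56 to 69, y = -94 to -58, and moves with it
- shutter (a joint): How far the shutter is pushed to the locker's left (+y), m: 0 shut, 0.09 fully open (stop). Friction about 1.2 N, stays where it is left
- rod_rest: Grey rest for the rod, fixed; base 150 (x) x 70 mm, origin under its centre at table height. Two cradles, 12 mm thick, at its x = -52 and +46, with flared notches open upward, at least 20 mm wide, floor at z = 50, cheeks to z = 67, 45 mm wide outside. The rod lies along x, hook end to +x, its grip centre 62 mm above the rest's origin
- hook_grip (a point): Centre of the rod's black flat handle, where to grip it (between the cradles); handle 14 wide (y) x 24 high (z), from x = -74 to +62 of this point, with a yellow collar 18 wide up to x = 71. x runs along the rod to the hook, z up. Rod 120 g, balanced within 25 mm of this point
- hook_tip (a point): Lowest point of the rod's downturned tip: the 8 mm round steel rod runs level from the handle to x = 180 mm from hook_grip, then turns straight down; this point is 30 mm below the rod's axis
- held_cup_mid (a point): Centre, half-way up, of the closed cup with a yellow lid (68 x 62 mm high) standing inside the locker under the shutter
- spare_cup: Bystander: closed cup with yellow lid, 68 x 62 mm high, origin under it
- cassette: Bystander: white and blue flat test cassette, 31 x 100 x 5 mm, origin under it
- marker: Bystander: white marker with black cap, 16 x 152 x 18 mm, lying along its y, origin under it
There are look-alikes about, which are no part of the job. Leave any green or purple look-alike of the rod_rest alone.

How it is judged:
On the way, in this order (a step that is already met when the one before it is completed fails the run):
1. the rod is lifted from its rest (z of hook_grip in the frame of rod_rest above 0.09 m and value of joint bolt below 0.015 m), for 0.1 s.
2. the bolt is drawn fully back (value of joint bolt above 0.034 m and value of joint shutter below 0.02 m), for 0.1 s.
3. the shutter is pushed fully open (value of joint shutter above 0.082 m), for 0.1 s.
At the end, for the whole second after the job is handed in: Bolt back (over 34 mm), shutter open (over 82 mm); rod at rest in both notches, hook end to the rest's +x, within 20 mm along, 10 mm across, 6 mm in height, 0.15 rad; cup in the locker upright (0.2 rad); spare cup, cassette and marker moved under 30 mm (value of joint bolt above 0.034 m and value of joint shutter above 0.082 m and x of hook_grip in the frame of rod_rest between -0.02 and 0.02 m and y of hook_grip in the frame of rod_rest between -0.01 and 0.01 m and z of hook_grip in the frame of rod_rest between 0.056 and 0.068 m and x of hook_tip in the frame of rod_rest above 0.1 m and angle between the x axis of hook_grip and the x axis of rod_rest, either way round below 0.15 rad and linear speed of hook_rod below 0.02 m/s and angle between held_cup_mid's own z axis and vertical below 0.2 rad and distance of each of spare_cup, cassette, marker from where it was at the start of the episode below 0.03 m); the robot touches nothing.
It fails at once if the fingers touch the locker, its bolt or its shutter (contact force between the fingers and locker above 1.5 N).
It fails at once if a bystander is pushed away (distance of any of spare_cup, cassette, marker from where it was at the start of the episode above 0.03 m).
It fails at once if the cup in the locker is tipped (angle between held_cup_mid's own z axis and vertical above 0.5 rad).
It also fails if it takes over 54 s, if anything falls off the work surface, if the arm or the gripper's body presses on something with over 40 N, if the wrist force passes 120 N, or if a joint passes its speed limit or range.

## Working session

There is one attempt and no reset: what is moved stays moved. The work goes in short steps, each a Python script; the robot and the scene stay as the last script left them, time stands still between calls to the robot, and variables do not carry over. Pictures are saved under pics/ and viewed, and the job is handed in when it is done.

```bash
ls; mkdir -p pics
python3 - <<'E'
from plant import *
import cv2,numpy as np
for n in("side","top"):
    p,d=get_image(n); cv2.imwrite(f"pics/{n}0.png",p[:,:,::-1]); np.savez(f"{n}0.npz",p=p,d=d)
    c=get_calibration(n); print(n,np.round(c["intrinsics"],1).tolist(),np.round(c["world_from_camera"],3).tolist())
o=observe();print(o["time_s"],o["eef_pos"],o["tcp_rot"],o["opening"])
E
```

```text
pics
side [[454.9, 0.0, 318.2], [0.0, 454.9, 231.2], [0.0, 0.0, 1.0]] [[-0.983, -0.066, 0.17, 0.32], [-0.182, 0.366, -0.912, 1.145], [-0.002, -0.928, -0.372, 0.626], [0.0, 0.0, 0.0, 1.0]]
top [[517.6, 0.0, 321.0], [0.0, 517.6, 234.9], [0.0, 0.0, 1.0]] [[-0.001, -0.997, 0.074, 0.449], [-1.0, -0.0, -0.013, -0.067], [0.013, -0.074, -0.997, 1.456], [0.0, 0.0, 0.0, 1.0]]
0.1 [ 0.27379886 -0.56122979  0.23030101] [-1.70148261  1.56905772  1.89385455] 0.08565962539253823
```

View pics/side0.png

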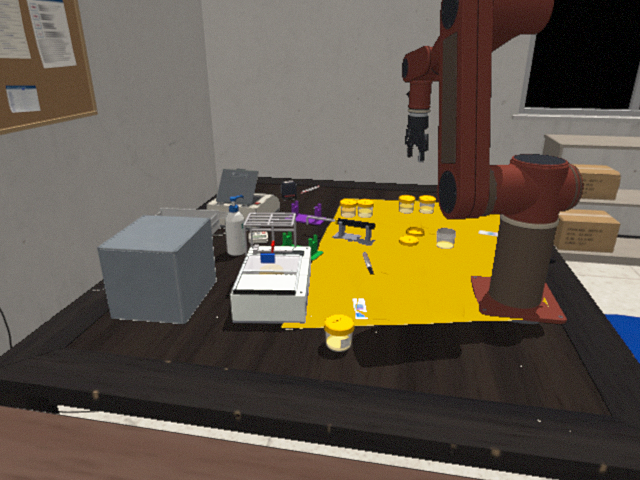

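View pics/top0.png

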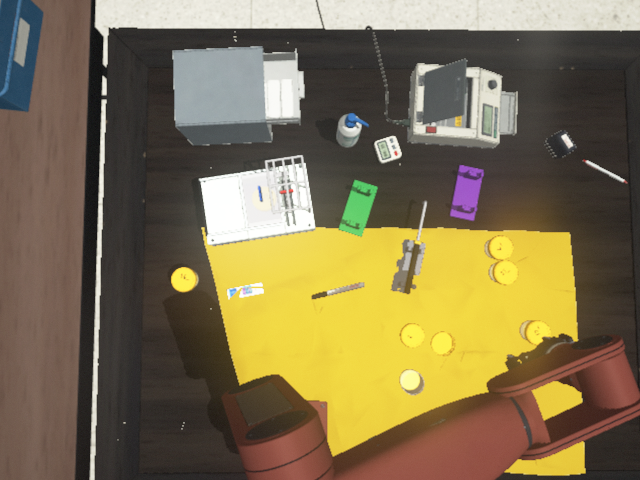

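Candidates for the rod and rest: grey rest with the rod (top 408,265), green look-alike (358,208), purple look-alike (467,193). By the description I choose the grey one. The locker is at (257,202), the marker at (338,291), the cassette at (245,291) and the cup at (184,279). Next, close crops of the rest and locker.

```bash
cat > h.py <<'E'
import numpy as np,cv2
from plant import *
def cloud(n,d):
    c=get_calibration(n);K=c["intrinsics"];T=np.array(c["world_from_camera"])
    v,u=np.mgrid[:480,:640];K=np.array(K)
    P=np.stack([(u-K[0,2])/K[0,0]*d,(v-K[1,2])/K[1,1]*d,d],-1)
    W=P@T[:3,:3].T+T[:3,3]; W[d<=0]=np.nan
    return W
def proj(n,p):
    c=get_calibration(n);K=np.array(c["intrinsics"]);T=np.array(c["world_from_camera"])
    q=(np.atleast_2d(p)-T[:3,3])@T[:3,:3]
    r=q@K.T; return r[:,:2]/r[:,2:]
def pix_at_z(n,uv,z):
    c=get_calibration(n);K=np.array(c["intrinsics"]);T=np.array(c["world_from_camera"])
    r=T[:3,:3]@np.array([(uv[0]-K[0,2])/K[0,0],(uv[1]-K[1,2])/K[1,1],1])
    s=(z-T[2,3])/r[2]; return T[:3,3]+s*r
E
python3 - <<'E'
from h import *
a=np.load("top0.npz")["p"]
c=cv2.resize(a[190:310,370:470],None,fx=5,fy=5,interpolation=cv2.INTER_NEAREST)
cv2.imwrite("pics/rest.png",c[:,:,::-1])
c=cv2.resize(a[145:255,185:325],None,fx=5,fy=5,interpolation=cv2.INTER_NEAREST)
cv2.imwrite("pics/lock.png",c[:,:,::-1])
a=np.load("side0.npz")["p"]
c=cv2.resize(a[180:330,225:385],None,fx=5,fy=4,interpolation=cv2.INTER_NEAREST)
cv2.imwrite("pics/sidec.png",c[:,:,::-1])
E
```

```text
(no output)
```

View pics/rest.png

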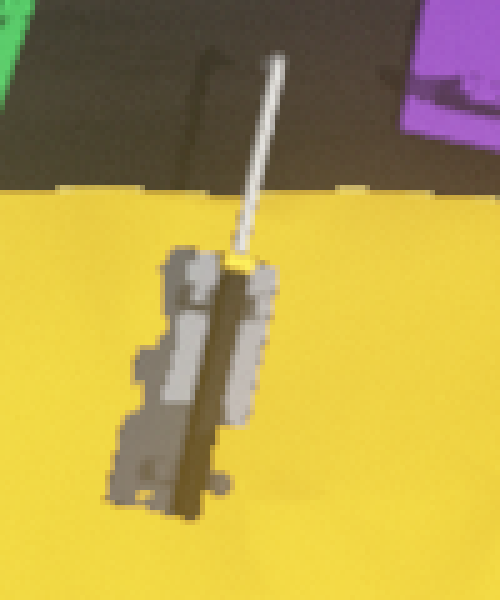

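View pics/lock.png

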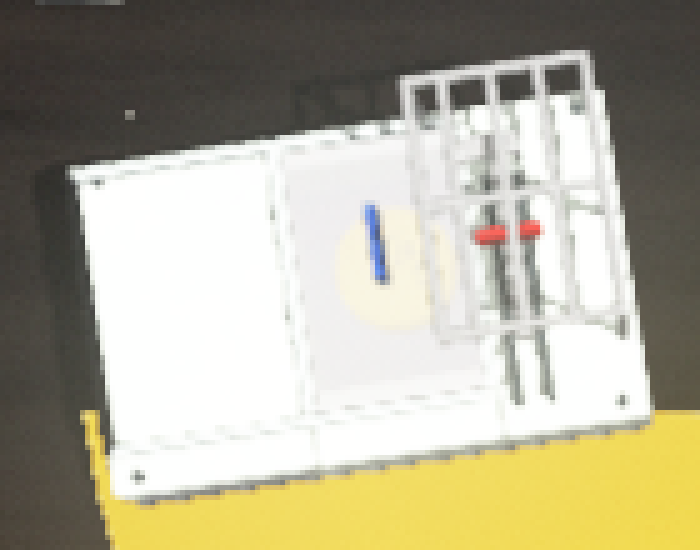

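View pics/sidec.png

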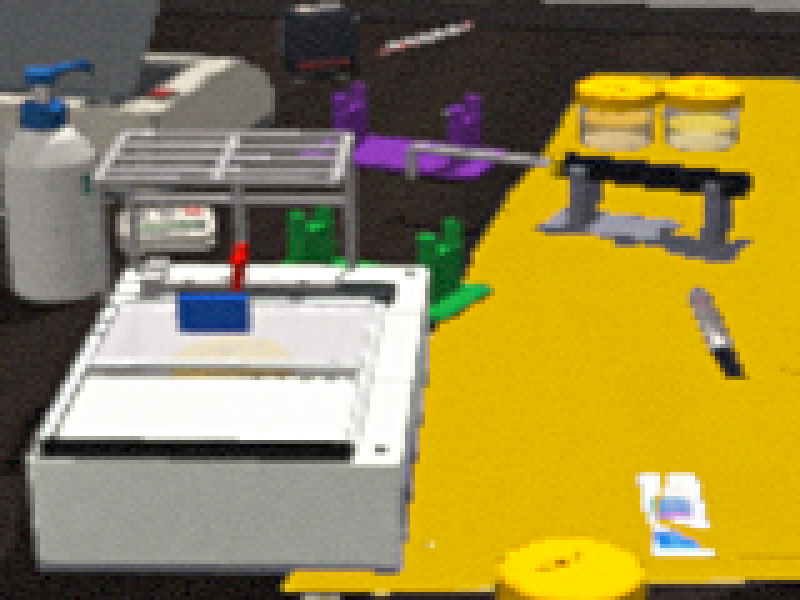

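Run:
```python
from h import *
a=np.load("top0.npz");W=cloud("top",a["d"]);p=a["p"].astype(int)
m=np.zeros((480,640),bool);m[145:255,185:325]=1
k=m&(W[...,2]>.074)&(W[...,2]<.1)
print("deck z",np.nanmedian(W[k][:,2]),k.sum())
P=W[k][:,:2]
r=cv2.minAreaRect((P*1000).astype(np.float32));print(r)
# iterate mask view
cv2.imwrite("pics/mask.png",cv2.resize((k[145:255,185:325]*255).astype(np.uint8),None,fx=4,fy=4))
R,G,B=p[...,0],p[...,1],p[...,2]
red=m&(R>150)&(G<110)&(B<110); blu=m&(B>120)&(R<110)
for n,kk,z in(("red",red,.117),("blue",blu,.115)):
    v,u=np.nonzero(kk); print(n,u.mean(),v.mean(),len(u),pix_at_z("top",(u.mean(),v.mean()),z),np.nanmedian(W[kk],0))
# table z check
k=(W[...,2]<.03); print("table",np.nanmedian(W[260:300,330:390,2]))
# rest / rod
m2=np.zeros((480,640),bool);m2[195:300,385:435]=1
k=m2&(W[...,2]>.058)&(W[...,2]<.095)
print("rod z",np.nanpercentile(W[k][:,2],[5,50,95]),k.sum())
dark=m2&(R<75)&(G<75)&(W[...,2]>.055)
lig=m2&(W[...,2]>.04)&(np.nan_to_num(W[...,0])>0)
cv2.imwrite("pics/mask2.png",cv2.resize((k[190:310,370:470]*255).astype(np.uint8),None,fx=4,fy=4))
yel=0
s=np.load("side0.npz");WS=cloud("side",s["d"])
for n,(u,v) in dict(lugtop=(225+213/5,180+293/4),tabtop=(225+240/5,180+245/4)).items(): print(n,WS[int(v)+1,int(u)])
```

```text
deck z 0.08245305260242575 6360
((638.398193359375, 89.3362808227539), (180.74990844726562, 290.5902099609375), 8.805805206298828)
red 286.0952380952381 191.23809523809524 21 [0.66300524 0.00617188 0.117     ] [0.66396483 0.00943856 0.11467216]
blue 259.95 193.65 20 [0.65687565 0.07440517 0.115     ] [0.65729513 0.07457554 0.11381815]
table 0.004971052304315826
rod z [0.06062365 0.07009211 0.07748203] 511
lugtop [0.65835706 0.07830686 0.11493863]
tabtop [0.66262274 0.00374001 0.11815954]
```

View pics/mask.png

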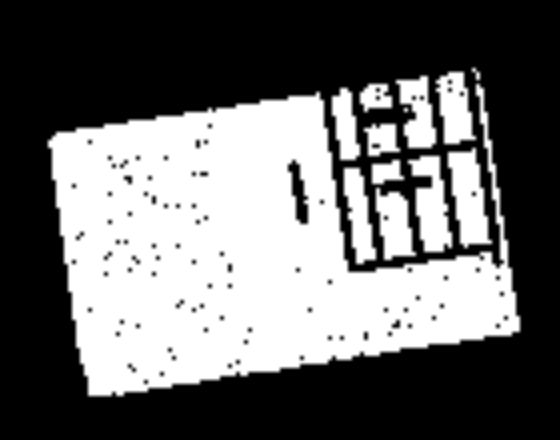

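View pics/mask2.png

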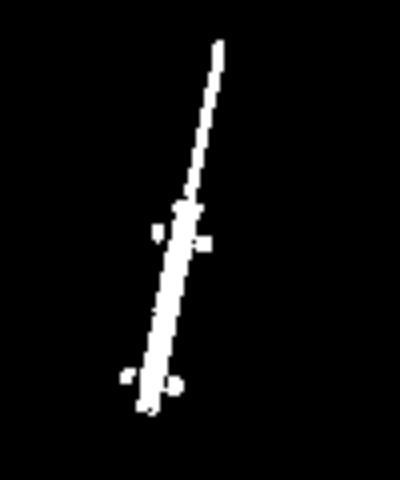

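```bash
cat >> h.py <<'E'
def box(x0,x1,y0,y1,z0,z1):
    c=[(x,y,z) for x in(x0,x1) for y in(y0,y1) for z in(z0,z1)]
    return [(c[i],c[j]) for i in range(8) for j in range(i) if bin(i^j).count("1")==1]
def locker_segs(b=0,s=0):
    S=[(box(-90,90,-145,145,0,80),(255,0,255))]
    S+=[(box(17-b,23-b,-98,-62,93,117),(0,255,255)),(box(0,40,-13+s,-7+s,87,115),(255,160,0)),(box(-48,87,-135,-39,182,188),(0,200,0)),(box(56,69,-94+s,-58+s,100,105),(255,255,0))]
    return S
def rest_segs():
    return [(box(-75,75,-35,35,0,4),(255,0,0)),(box(-58,-46,-22.5,22.5,0,67),(0,255,0)),(box(40,52,-22.5,22.5,0,67),(0,255,0))]
def rod_segs():
    return [(box(-74,62,-7,7,-12,12),(255,0,255)),(box(71,184,-4,4,-4,4),(0,0,255)),(box(176,184,-4,4,-30,4),(0,0,255))]
def rt(x,y,yaw,P,z=0):
    P=np.atleast_2d(P)/1000.;c,s=np.cos(yaw),np.sin(yaw)
    return np.c_[x+c*P[:,0]-s*P[:,1],y+s*P[:,0]+c*P[:,1],P[:,2]+z]
def overlay(img,cam,items,crop,f,out):
    u0,u1,v0,v1=crop
    c=cv2.resize(img[v0:v1,u0:u1],None,fx=f,fy=f,interpolation=cv2.INTER_NEAREST).copy()
    for (x,y,yaw,z,segs) in items:
        for es,col in segs:
            for A,B in es:
                q=(proj(cam,rt(x,y,yaw,[A,B],z))+.5-[u0,v0])*f
                cv2.line(c,tuple(int(t) for t in q[0]),tuple(int(t) for t in q[1]),col,1)
    cv2.imwrite(out,c[:,:,::-1])
E
cat > ov.py <<'E'
from h import *
import sys
x,y,yw,b=map(float,sys.argv[1:5]);t=sys.argv[5]
L=[(x,y,np.deg2rad(yw),0,locker_segs(b))]
overlay(np.load("top0.npz")["p"],"top",L,(185,325,145,255),5.5,f"pics/ot{t}.png")
overlay(np.load("side0.npz")["p"],"side",L,(225,325,190,330),4.2,f"pics/os{t}.png")
E
python3 ov.py .638 .0893 8.8 4 a
```

```text
(no output)
```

View pics/ota.png

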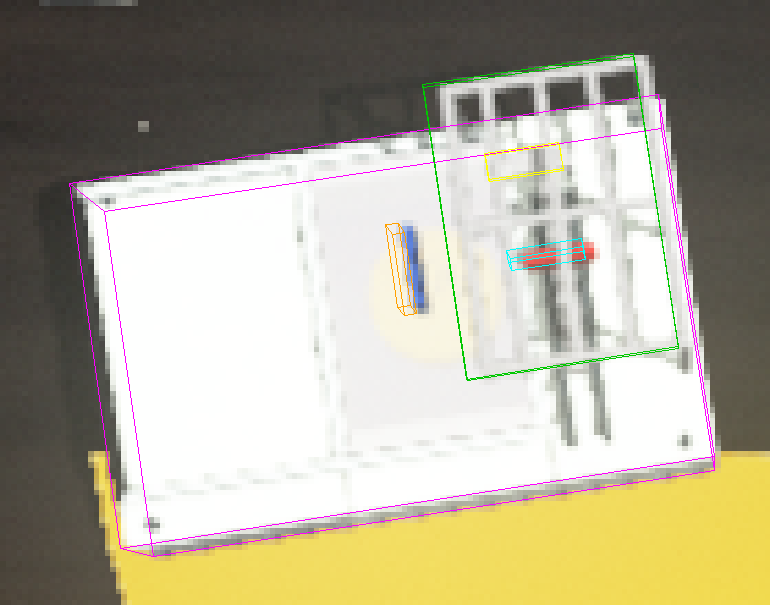

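View pics/osa.png

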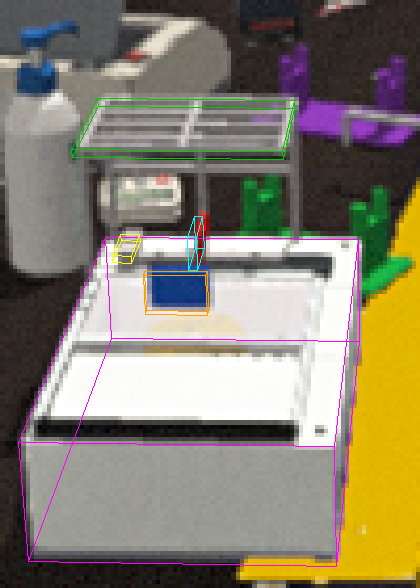

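```bash
python3 ov.py .637 .083 8.8 4 b
```

```text
(no output)
```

View pics/otb.png

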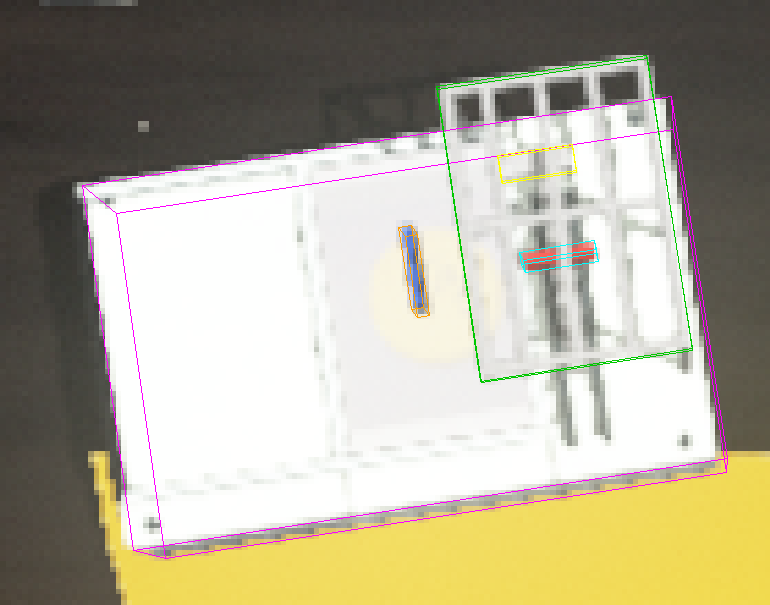

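View pics/osb.png

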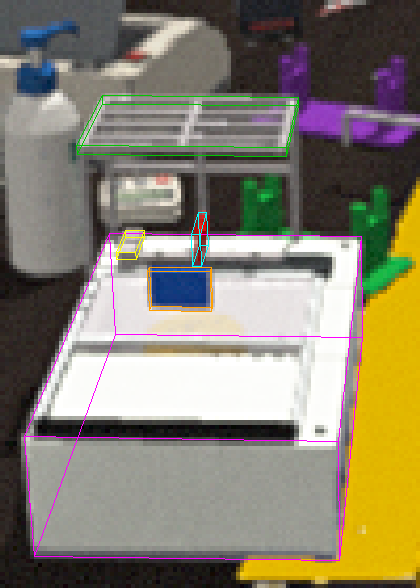

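```bash
cat > ovr.py <<'E'
from h import *
import sys
x,y,yw=map(float,sys.argv[1:4]);t=sys.argv[4]
yw=np.deg2rad(yw)
L=[(x,y,yw,0,rest_segs()),(x,y,yw,.062,rod_segs())]
overlay(np.load("top0.npz")["p"],"top",L,(380,440,190,310),5,f"pics/rt{t}.png")
overlay(np.load("side0.npz")["p"],"side",L,(290,390,200,260),8,f"pics/rs{t}.png")
E
python3 - <<'E'
from h import *
a=np.load("top0.npz");W=cloud("top",a["d"])
m=np.zeros((480,640),bool);m[195:300,385:435]=1
k=m&(W[...,2]>.058)&(W[...,2]<.095)
n,l,st,c=cv2.connectedComponentsWithStats(k.astype(np.uint8),connectivity=8)
i=1+np.argmax(st[1:,4]);P=W[l==i]
vx,vy,x0,y0=cv2.fitLine((P[:,:2]*1000).astype(np.float32),cv2.DIST_HUBER,0,.01,.01).ravel()
print(np.degrees(np.arctan2(vy,vx)),x0,y0)
t=(P[:,:2]*1000-[x0,y0])@[vx,vy]; tt=np.percentile(t,[0.2,99.8]);print(tt)
# blob ends
s=abs(vx)/vx; d=np.array([vx,vy])*s; e=np.array([x0,y0])
lo,hi=min(tt*s),max(tt*s)
g=e+d*(lo+74); g2=e+d*(hi-184); print("grip est",g,g2,np.degrees(np.arctan2(d[1],d[0])))
E
```

```text
-12.516669 514.71155 -338.18686
[-119.4445168   135.70319958]
grip est [ 470.34711063 -328.33795822] [ 467.56261722 -327.71980095] -12.516669
```

```bash
python3 ovr.py .4695 -.328 -12.5 a
```

```text
(no output)
```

View pics/rta.png

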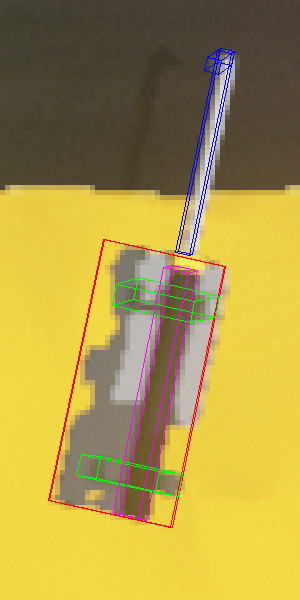

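View pics/rsa.png

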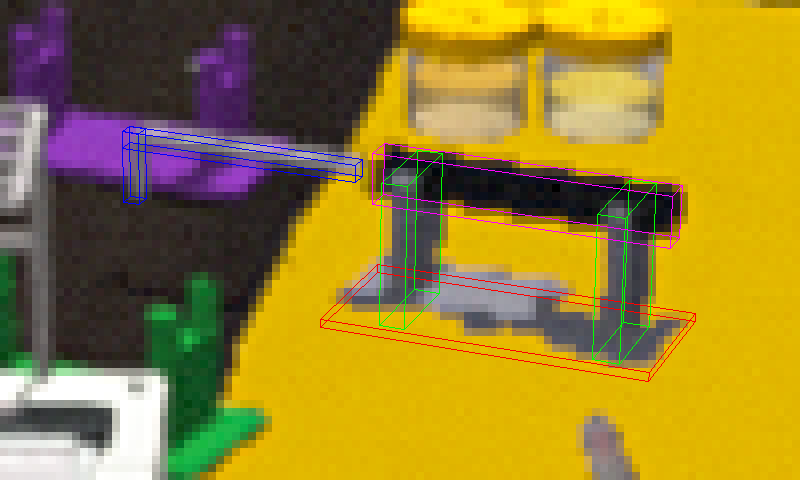

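```bash
python3 ovr.py .4685 -.3315 -12.5 b
```

```text
(no output)
```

View pics/rtb.png

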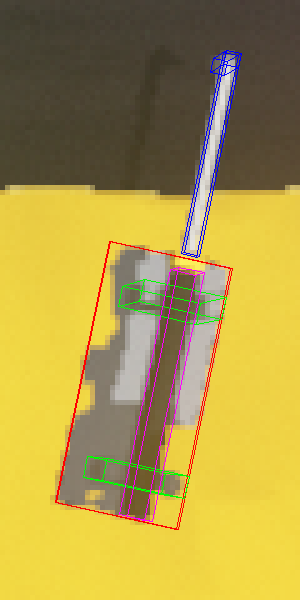

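View pics/rsb.png

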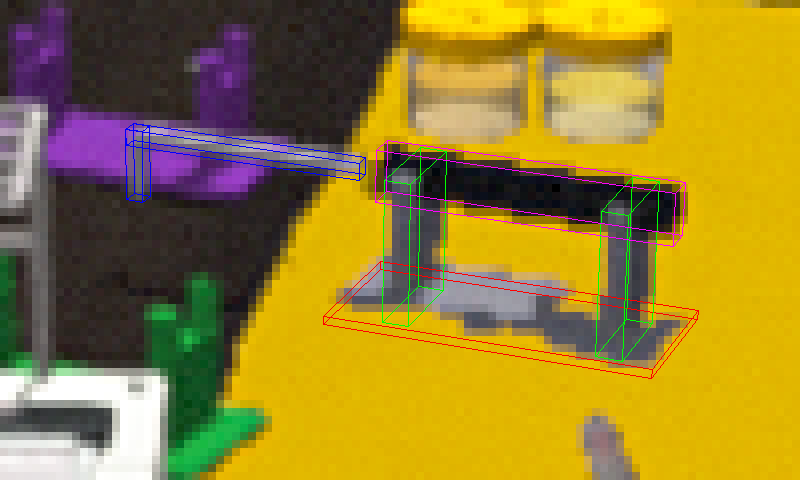

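```bash
cat >> h.py <<'E'
from scipy.spatial.transform import Rotation as Ro
LX,LY,LW=.637,.083,np.deg2rad(8.8)
RX,RY,RW=.4685,-.3325,np.deg2rad(-12.6)
def rpy(yaw,sgn=1):
    c,s=np.cos(yaw),np.sin(yaw);x=np.array([0,0,-1.]);y=sgn*np.array([-s,c,0]);z=np.cross(x,y)
    return Ro.from_matrix(np.c_[x,y,z]).as_euler("xyz")
GX=0.0 # grip centre offset along rod of grasp from hook_grip (m)
def tcp_for_tip(p,yaw=LW,dx=0.,dy=0.):
    "p: hook tip in locker mm; rod level, heading yaw"
    w=rt(LX,LY,LW,p)[0]; u=np.array([np.cos(yaw),np.sin(yaw),0]); n=np.array([-u[1],u[0],0])
    return w-u*(.180+dx)-n*dy+np.array([0,0,.030-.019])
E
python3 - <<'E'
from h import *
for sg in(1,-1):
    for P,yw in ((( RX,RY,.16),RW),((RX,RY,.043),RW),(tcp_for_tip((36,-80,130)),LW),(tcp_for_tip((36,-80,102)),LW),(tcp_for_tip((-100,-80,130)),LW),(tcp_for_tip((20,75,97)),LW)):
        print(sg,np.round(P,3),np.round(inverse_kinematics(P,rpy(yw,sg)),2) if inverse_kinematics(P,rpy(yw,sg)) is not None else None)
E
```

```text
1 [ 0.468 -0.332  0.16 ] [-0.75  0.16  1.73  0.    1.25 -2.11]
1 [ 0.468 -0.332  0.043] [-0.75  0.31  1.8   0.    1.03 -2.11]
1 [ 0.507 -0.018  0.141] [-0.19  0.02  1.92  0.    1.2  -1.92]
1 [ 0.507 -0.018  0.113] [-0.19  0.06  1.94  0.    1.14 -1.92]
1 [ 0.373 -0.039  0.141] [-0.32 -0.34  2.23  0.    1.25 -2.04]
1 [0.467 0.133 0.108] [ 0.11  0.02  2.   -0.    1.13 -1.61]
-1 [ 0.468 -0.332  0.16 ] [-0.75  0.16  1.73  0.    1.25  1.04]
-1 [ 0.468 -0.332  0.043] [-0.75  0.31  1.8   0.    1.03  1.04]
-1 [ 0.507 -0.018  0.141] [-0.19  0.02  1.92  0.    1.2   1.23]
-1 [ 0.507 -0.018  0.113] [-0.19  0.06  1.94  0.    1.14  1.23]
-1 [ 0.373 -0.039  0.141] [-0.32 -0.34  2.23  0.    1.25  1.1 ]
-1 [0.467 0.133 0.108] [ 0.11  0.02  2.   -0.    1.13  1.53]<sys>:0: UserWarning: Gimbal lock detected. Setting third angle to zero since it is not possible to uniquely determine all angles.
```

```bash
sed -i '1i import warnings;warnings.filterwarnings("ignore")' h.py
python3 - <<'E'
from h import *
o=rpy(RW,-1)
movep([RX,RY,.20],o)
move_l([RX,RY,.043],feed=.1,max_force=15)
print(observe()["eef_pos"],observe()["ft_force"])
gripper_to(.03,20); a=observe(); print(a["ft_force"],a["opening"])
gripper_to(.0,40); a=observe(); print(a["ft_force"],a["opening"],a["torque"],a["time_s"],a["eef_pos"])
p,d=get_image("side"); cv2.imwrite("pics/g1.png",cv2.resize(p[150:270,260:420],None,fx=5,fy=5)[:,:,::-1])
p,d=get_image("top"); cv2.imwrite("pics/g2.png",cv2.resize(p[190:310,360:470],None,fx=5,fy=5)[:,:,::-1])
E
```

```text
[ 0.46896399 -0.33293307  0.04376424] [ 0.01738577  0.40552794 -0.71446236]
[-0.051659    0.18537437 -0.0295787 ] 0.029857888864613127
[-0.12802788  0.74935017  1.10125687] 0.01372963580983101 [ 0.00275202  0.04947082 -0.064945  ] 3.825 [ 0.46856873 -0.3325691   0.04307989]
```

View pics/g1.png

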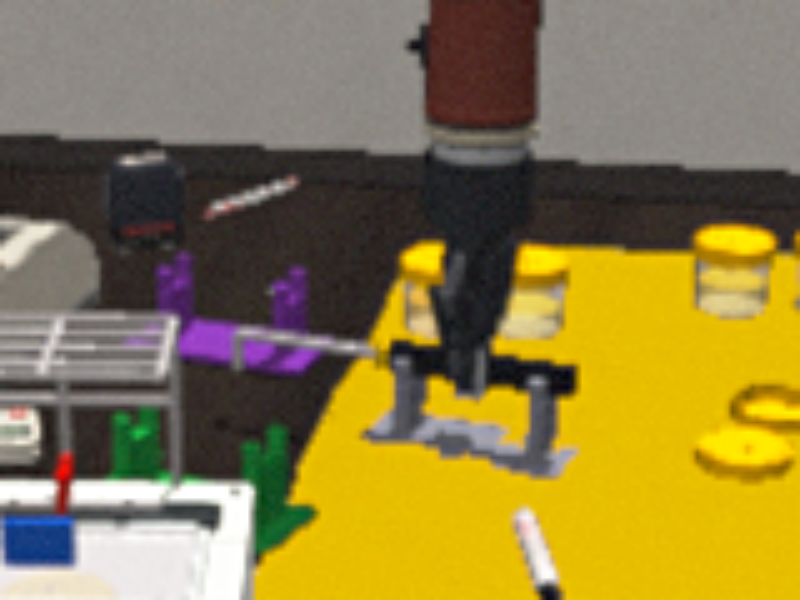

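View pics/g2.png

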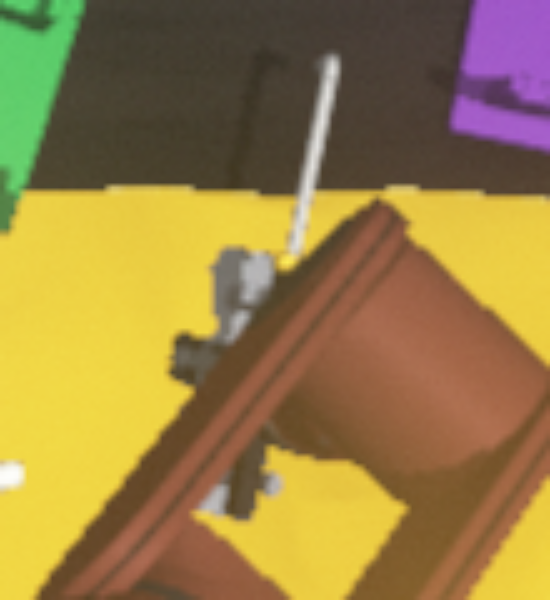

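Run:
```python
from h import *
gripper_to(0,80)
move_l([RX,RY,.19],feed=.12)
a=observe();print(a["opening"],a["ft_force"],a["torque"])
hold(.1)
T=tcp_for_tip((-110,-80,131))
move_l([.42,-.25,.19],feed=.2,rotation=rpy(RW,-1))
move_l(T,feed=.2,rotation=rpy(LW,-1))
a=observe();print(a["opening"],a["eef_pos"],T,a["time_s"])
it=[(LX,LY,LW,0,locker_segs(4))]
g=a["eef_pos"]+[0,0,.019]
it.append((g[0],g[1],LW,g[2],rod_segs()))
for n,cr,f in(("side",(215,375,150,270),5),("top",(200,330,140,270),4.5)):
    p,d=get_image(n);np.savez(f"{n}1.npz",p=p,d=d); overlay(p,n,it,cr,f,f"pics/e_{n}.png"); overlay(p,n,[],cr,f,f"pics/ep_{n}.png")
```

```text
0.012598792025285702 [ 0.50914403  0.20128004 -1.96838211] [ 0.00583023  0.03168435 -0.01119322]
0.013029437244169852 [ 0.36316392 -0.04109049  0.1423707 ] [ 0.36265264 -0.04042416  0.142     ] 7.5083
```

View pics/e_side.png

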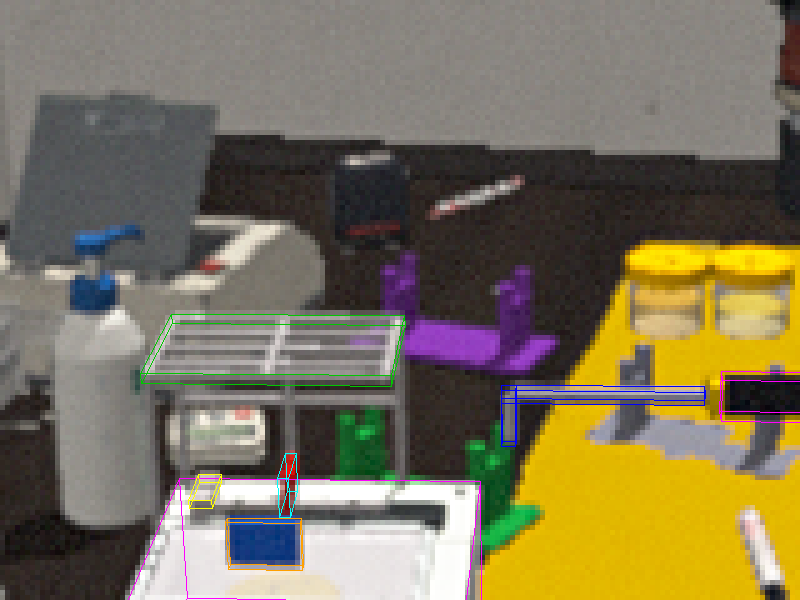

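View pics/e_top.png

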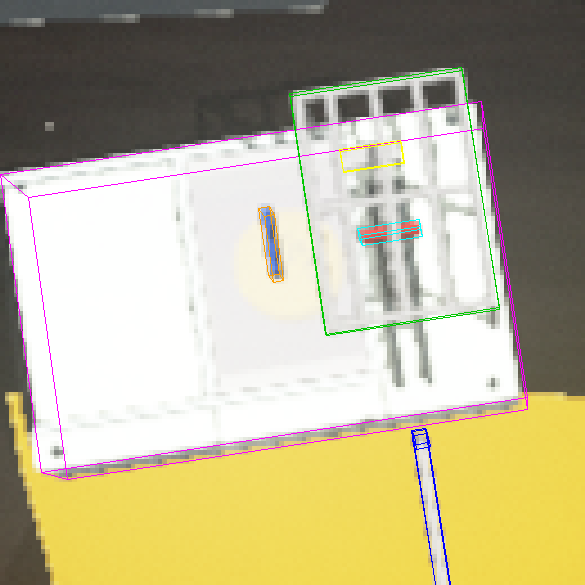

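View pics/ep_side.png

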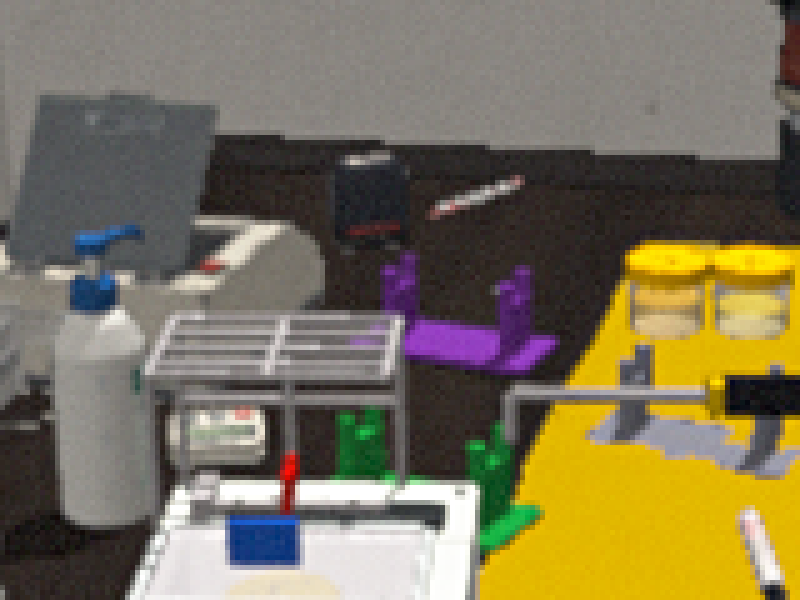

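Run:
```python
from h import *
print(move_l(tcp_for_tip((37,-80,131)),feed=.12,max_force=10)); 
print(move_l(tcp_for_tip((37,-80,103)),feed=.06,max_force=8),observe()["eef_pos"]-tcp_for_tip((37,-80,103)))
a=observe();print(a["ft_force"],a["time_s"])
it=[(LX,LY,LW,0,locker_segs(4))]
g=a["eef_pos"]+[0,0,.019]
it.append((g[0],g[1],LW,g[2],rod_segs()))
for n,cr,f in(("side",(245,345,180,270),7),("top",(250,330,150,230),7)):
    p,d=get_image(n); overlay(p,n,[],cr,f,f"pics/f_{n}.png")
```

```text
False
False [-1.54845871e-04  4.06032891e-05 -2.87140480e-04]
[ 0.13342265 -0.38605943 -0.82211378] 9.6
```

View pics/f_side.png

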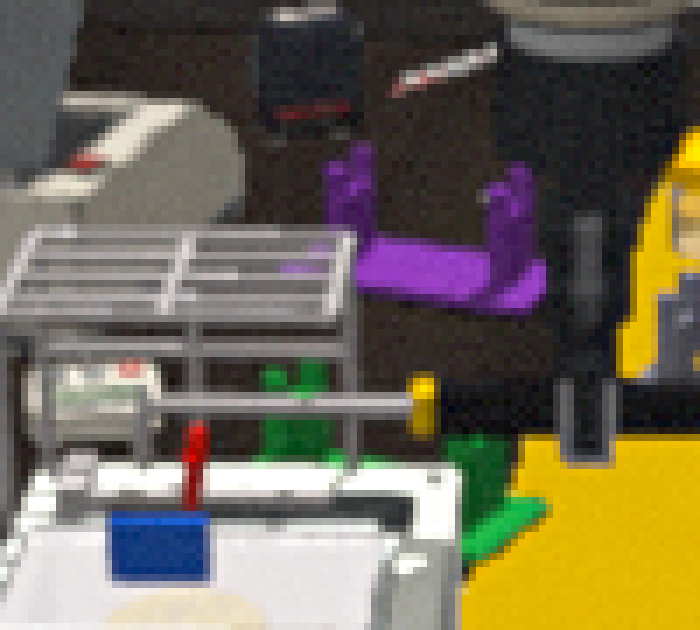

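View pics/f_top.png

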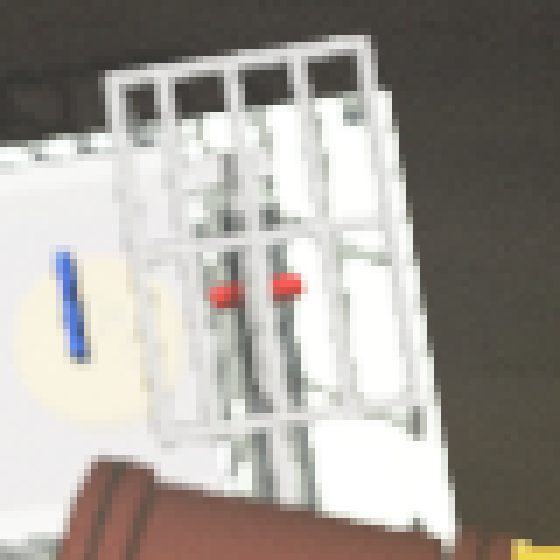

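Run:
```python
from h import *
r=move_l(tcp_for_tip((-21,-80,103)),feed=.06,max_force=9)
a=observe();d=(a["eef_pos"]-tcp_for_tip((0,-80,103)))
print(r,a["ft_force"],"tip x",d@[np.cos(LW),np.sin(LW),0]*1000,a["time_s"],a["opening"])
hold(.2)
for n,cr,f in(("side",(245,345,180,270),7),("top",(250,330,150,230),7)):
    p,d=get_image(n); overlay(p,n,[(LX,LY,LW,0,locker_segs(40)[1:2])],cr,f,f"pics/g_{n}.png")
```

```text
True [ 3.55538636  0.73556316 -0.29111187] tip x -11.723051066163713 10.4833 0.013054438152743009
```

View pics/g_side.png

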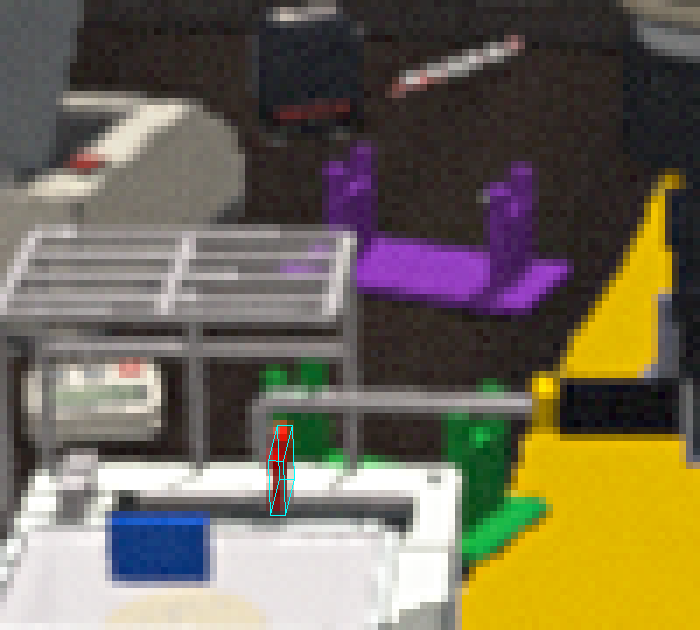

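View pics/g_top.png

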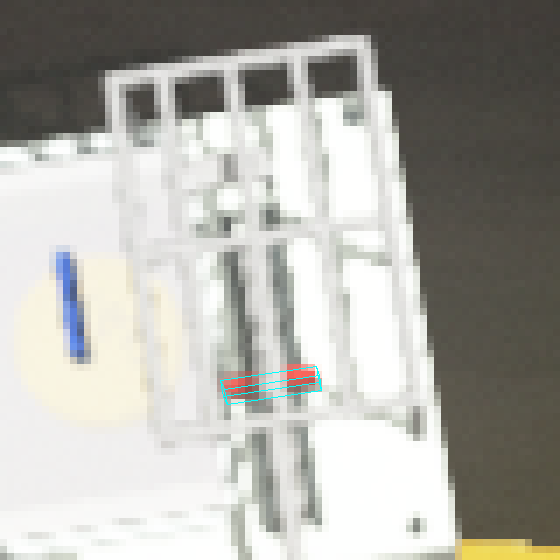

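Run:
```python
from h import *
for p,f in(((-5,-80,103),.06),((-5,-80,132),.08),((-75,-80,132),.15),((-75,-28,132),.12),((20,-28,132),.12)):
    print(move_l(tcp_for_tip(p),feed=f,max_force=10),end=" ")
print(move_l(tcp_for_tip((20,-28,98)),feed=.06,max_force=6))
a=observe();print(a["ft_force"],a["time_s"])
g=a["eef_pos"]+[0,0,.019]
it=[(LX,LY,LW,0,locker_segs(40)[1:3]),(g[0],g[1],LW,g[2],rod_segs())]
for n,cr,f in(("side",(245,345,180,270),7),("top",(220,330,150,230),7)):
    p,d=get_image(n); overlay(p,n,it if n=="top" else [],cr,f,f"pics/h_{n}.png")
```

```text
False False False False False False
[-0.10741254 -0.07007382 -1.2650015 ] 14.4167
```

View pics/h_side.png

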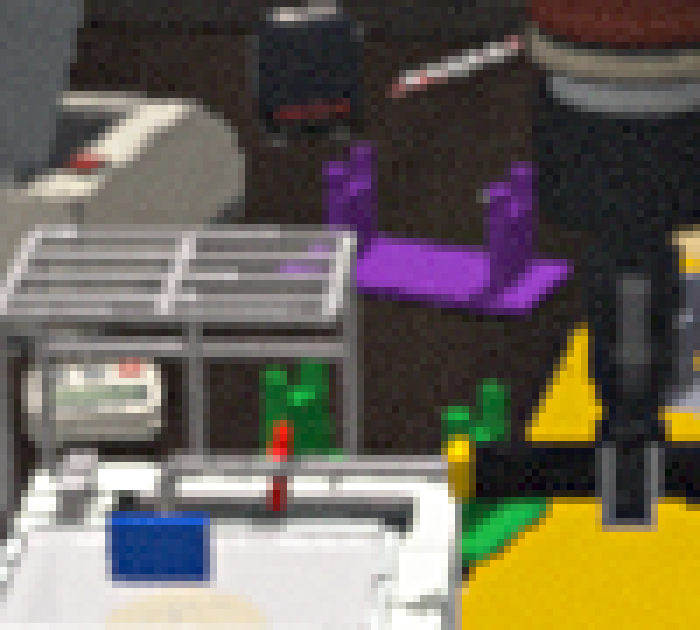

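View pics/h_top.png

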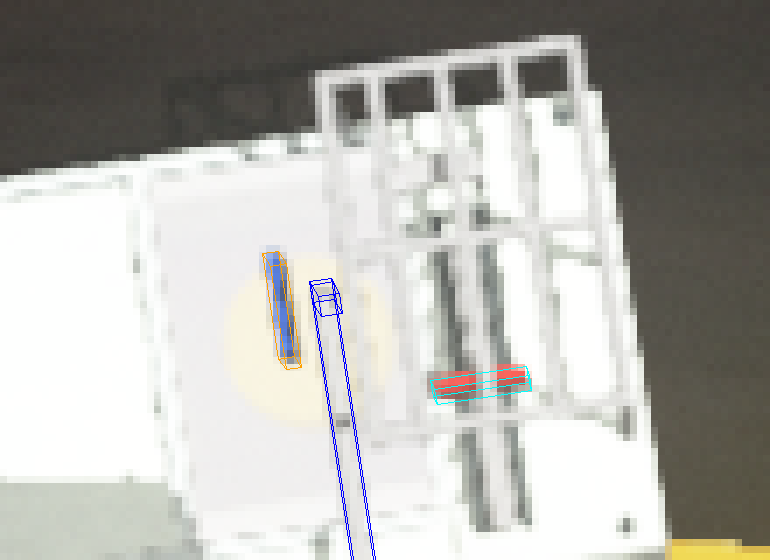

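Run:
```python
from h import *
r=move_l(tcp_for_tip((20,82,98)),feed=.06,max_force=9)
a=observe();d=(a["eef_pos"]-tcp_for_tip((20,0,98)))
print(r,a["ft_force"],"tip y",d@[-np.sin(LW),np.cos(LW),0]*1000,a["time_s"],a["opening"])
hold(.2)
it=[(LX,LY,LW,0,locker_segs(40,90)[1:3])]
for n,cr,f in(("side",(225,345,180,270),6.5),("top",(190,330,150,230),5.5)):
    p,d=get_image(n); overlay(p,n,it,cr,f,f"pics/i_{n}.png")
```

```text
True [ 0.79192295 -7.9053583  -0.65652342] tip y 78.64154601795227 16.25 0.013202142736014529
```

View pics/i_side.png

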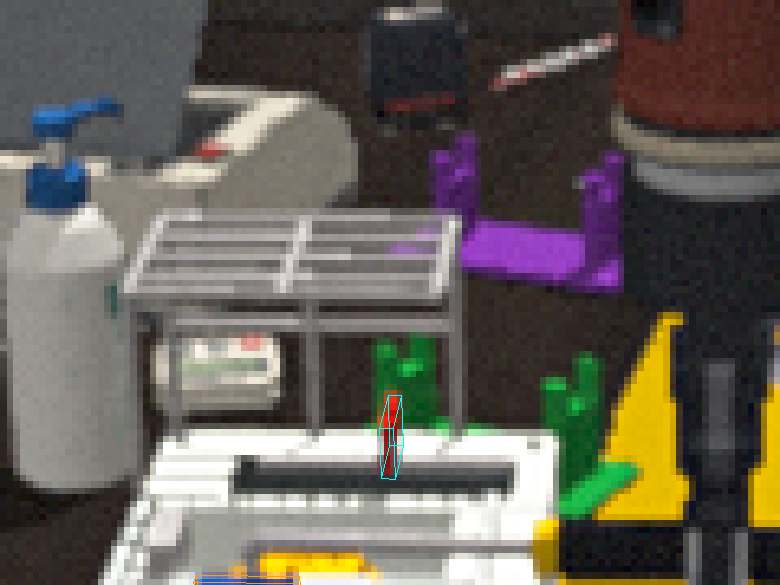

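View pics/i_top.png

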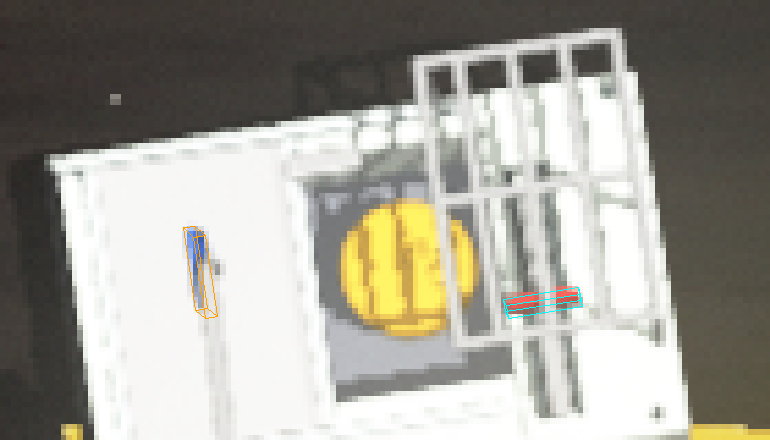

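Run:
```python
from h import *
for p,f in(((20,62,98),.06),((20,62,135),.08),((-110,40,160),.15)):
    print(move_l(tcp_for_tip(p),feed=f,max_force=10),end=" ")
# back to the previously inspected pose for comparison
print(move_l(tcp_for_tip((-110,-80,160)),feed=.18,max_force=10))
a=observe();print(a["ft_force"],a["time_s"],a["opening"])
g=a["eef_pos"]+[0,0,.019]
it=[(LX,LY,LW,0,locker_segs(40,90)[1:3]),(g[0],g[1],LW,g[2],rod_segs())]
for n,cr,f in(("side",(225,375,180,310),5.2),("top",(190,330,150,280),5)):
    p,d=get_image(n); overlay(p,n,it,cr,f,f"pics/j_{n}.png");np.savez(f"{n}2.npz",p=p,d=d)
```

```text
False False False False
[-0.07420381 -0.49324489 -1.21723447] 19.4667 0.01294594624708437
```

View pics/j_side.png

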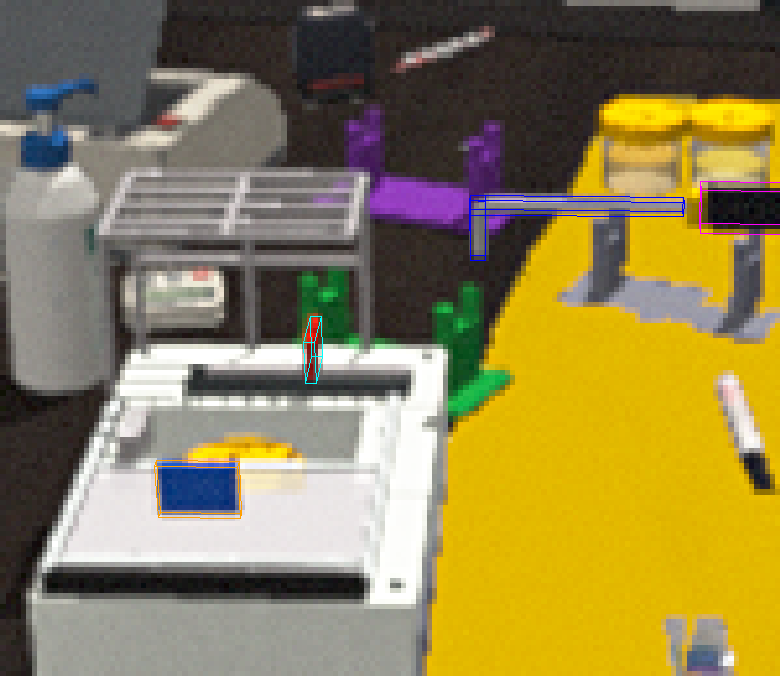

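View pics/j_top.png

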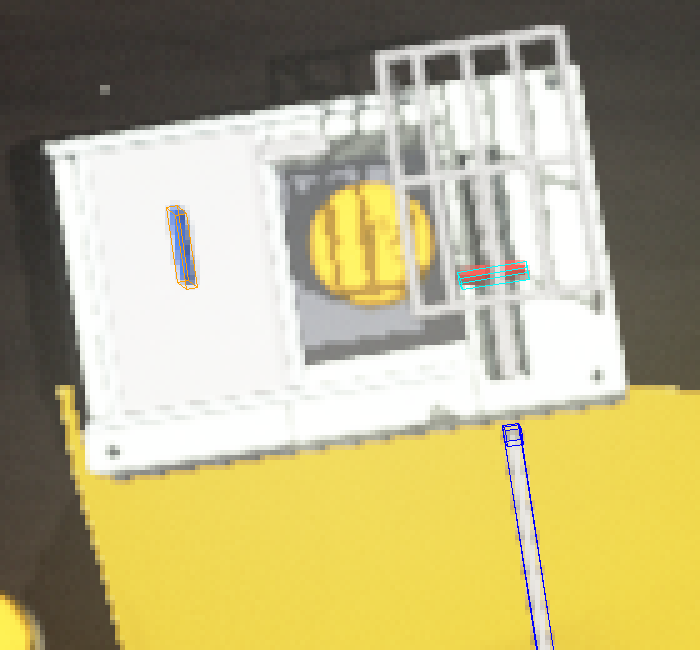

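Run:
```python
from h import *
move_l([.42,-.25,.19],feed=.2,rotation=rpy(RW,-1))
move_l([RX,RY,.19],feed=.15)
r=move_l([RX,RY,.075],feed=.1,max_force=8)
r2=move_l([RX,RY,.0432],feed=.04,max_force=6)
hold(.3)
a=observe();print(r,r2,a["eef_pos"],a["ft_force"],a["torque"],a["time_s"])
g=a["eef_pos"]+[0,0,.019]
it=[(g[0],g[1],RW,g[2],rod_segs())]
for n,cr,f in(("side",(290,390,200,260),8),("top",(370,450,190,310),5)):
    p,d=get_image(n); overlay(p,n,[],cr,f,f"pics/k_{n}.png")
```

```text
False True [ 0.46793214 -0.3319912   0.04317591] [-0.05572937  0.76617617  4.83953019] [ 0.01473937 -0.05575508 -0.01369818] 23.95
```

View pics/k_side.png

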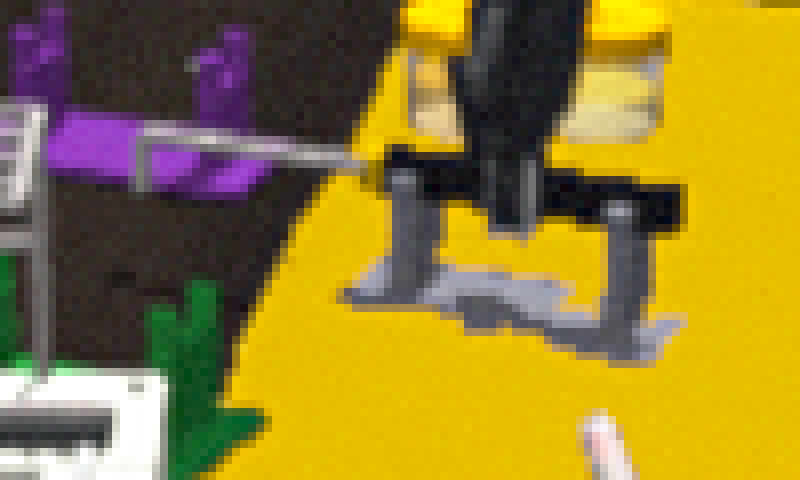

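View pics/k_top.png

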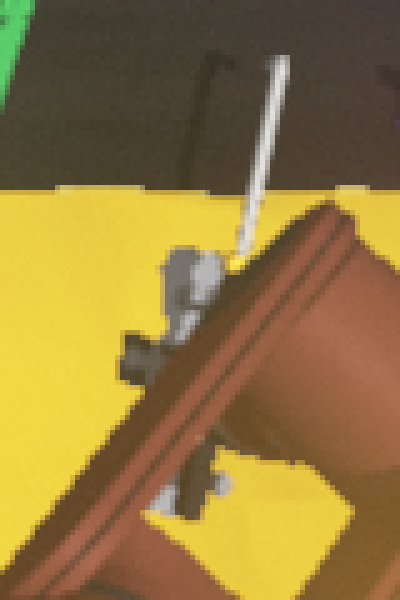

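The rod is seated: touchdown came at TCP z = 0.0432, the same height as the pick, and the tip is back at its original pixels. I'll release and withdraw.

Run:
```python
from h import *
gripper_to(.04,20)
gripper_to(.06)
p0=observe()["eef_pos"]
move_l([p0[0],p0[1],.16],feed=.1,max_force=8)
movep([.274,-.56,.231],rpy(RW,-1))
a=observe();print(a["time_s"],a["ft_force"],a["opening"])
it=[(RX,RY,RW,.062,rod_segs())]
for n,cr,f in(("side",(290,390,200,260),8),("top",(370,450,190,310),5)):
    p,d=get_image(n); overlay(p,n,it,cr,f,f"pics/l_{n}.png");np.savez(f"{n}3.npz",p=p,d=d)
    cv2.imwrite(f"pics/full_{n}.png",p[:,:,::-1])
```

```text
27.2583 [ 0.40848935 -0.3472128   0.69753106] 0.05966407566203848
```

View pics/l_side.png

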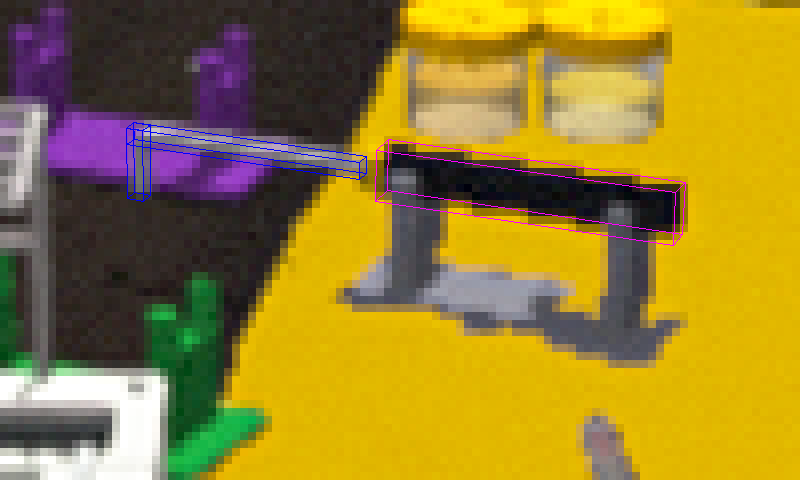

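View pics/l_top.png

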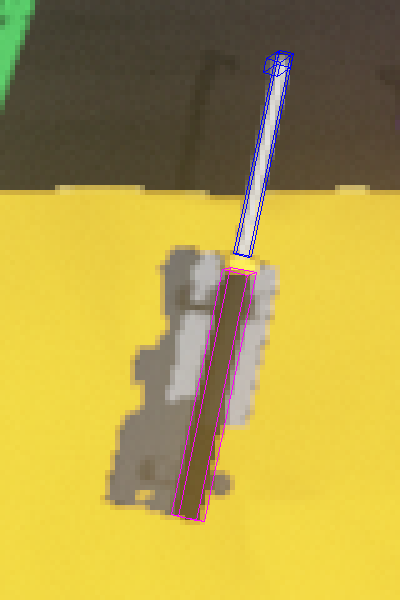

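View pics/full_top.png

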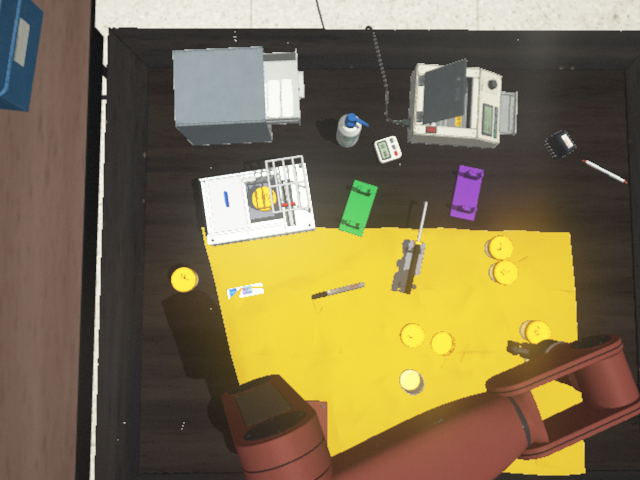

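The top view shows the rod back in both notches with the hook at (423,203). The bolt and shutter are open with the lug at (227,199), the cup lid is at (264,197), and the bystanders sit at their original pixels.

Run:
```python
from plant import *
print(job_done())
```

```text
the job is handed in; nothing more can be done
None
```

I took the rod from the grey rest and drew the bolt back under the guard by the red tab. I then pushed the shutter open by the blue lug and laid the rod back in its rest. The job was handed in at about 27 s of the 54 s allowed; no verdict is reported.

**Last checks, by camera and force reading:**
- **Bolt and shutter:** each moved until it hit its stop at about 9 N. The overlays put the bolt at about 39–40 mm and the shutter at about 88–90 mm.
- **Rod:** it sits in both notches, pointing the way it did. It touched down at the same height as it was picked up, and it overlays its original position within a pixel or so (about 2–3 mm).
- **Cup in the locker:** it looked upright from above; I did not measure its tilt.
- **Spare cup, cassette and marker:** they are at the same pixels as at the start.
- **Gripper:** it ended clear of everything.

**Disagreements:**
- In the top view the locker's body outline fitted about 4–6 mm to the left (+y) of its guard, tab and lug. I used those parts, since both cameras agreed on them.
- At the shutter's stop the arm read about 5 mm past where the tip should have been. Overlays afterwards showed no lasting shift of the rod in the grip, so I take it as flex.

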